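# Unbolt and open the canister display chest

## Task

Open the display chest on the counter for the day: draw its spring bolt back out of the lid's keeper and swing the bolt's knob well over into the side notch so that the bolt stays drawn by itself, then slide the lid all the way open. Leave the bolt parked, and do not knock over or shift the canisters, tins and other things standing about.

Things in the scene. Friction and masses are not known exactly. Their poses are not given: they have to be found in the camera images.
- chest: fixed display chest, 340 mm deep (x), 480 long (y), 180 tall. Origin: centre of its underside; x away from the robot side, y along its length. Robot-side 110 mm (x -170 to -60): solid wooden ledge, top at z 180. Behind it a glazed bay with canisters: its y > 0 half under a fixed pane, its y < 0 half closed by the sliding lid. The bolt lies on the ledge along x, at y -70, axis at z 198
- bolt (a joint): draw of the bolt, m: 0 = shot, grows as it is drawn to the chest's -x, stop at 0.030. A spring pushes it back (4 N at 0, 9 N fully drawn). Its 12 mm pin leaves the keeper at 0.018; the knob's stem can swing into the notch from 0.023 to 0.030; parked, the stem rests on the notch's front edge at about 0.023
- bolt_handle (a joint): swing of the knob about the bolt's axis, rad: 0 = upright in the slot, grows as it leans to the chest's +y, into the notch; stop at 1.05. The slot allows only about 0.15 either way until the bolt is drawn as far as the notch. Light friction, no spring
- knob (a point): centre of the black ball, 24 mm diameter, on the bolt's handle: 56 mm out from the bolt's axis (z 254 mm when upright), on a round stem 9 mm thick that rises through the slot. Moves with the bolt and swings with the handle. The steel bolt body under it is 87 mm long, 32 mm wide, top at z 212 mm
- notch (a point): the mouth of the side notch in the bolt housing, at the middle of the 17 mm wide opening in the body's +y flank, 9 mm above the bolt's axis; the slot on top of the body and this notch form an L
- lid (a joint): opening of the lid in m: 0 = closed, grows as it slides along the chest's +y, stop at 0.200. About 3 N of friction; it stays where it is left. Blocked by the bolt's pin until that is drawn
- lid_pull (a point): middle of the top edge of the lid's pull, a flat dark steel bar standing on edge: 90 mm long along the chest's x, 10 mm thick along y, top at z 223 mm, bottom at z 190 mm where the lid frame is. It moves with the lid; push its -y face towards +y to open
- keeper (a point): centre of the keeper's bore: a steel block on the lid, 16 mm in x, 36 mm in y, top at z 215 mm, with a 14 mm bore that the pin enters. It moves with the lid
- canister_a: white lidded canister with a black knob, 86 mm diameter, 175 mm tall, on the counter to the right of the chest; must stay put. Origin: centre of its underside
- canister_b: a second such canister, 86 mm diameter, 175 mm tall, to the right of the chest; must stay put. Origin: centre of its underside
- canister_c: wider white canister, 100 mm diameter, 145 mm tall, to the left of the chest; must stay put. Origin: centre of its underside
- tin_a: plain metal tin, 62 mm diameter, 60 mm tall, standing on the chest's ledge at its right (-y) end; must stay put. Origin: centre of its underside
- tin_b: the same kind of tin, 62 mm diameter, 60 mm tall, at the left (+y) end of the ledge; must stay put. Origin: centre of its underside
- gift_box: cardboard gift box, 114 mm square, 89 mm tall, on the counter at the left; must stay put. Origin: centre of its underside
- ribbon_spool: grey ribbon spool lying flat, 76 mm diameter, 40 mm tall, on the counter in front at the right; must stay put. Origin: centre of its underside

How it is judged:
On the way, in this order (a step that is already met when the one before it is completed fails the run):
1. the bolt is drawn and its knob is swung over into the notch, the lid still closed (value of joint bolt above 0.019 m and value of joint bolt_handle above 0.5 rad and value of joint lid below 0.02 m), for 0.2 s.
2. the lid is slid open (value of joint lid above 0.18 m), for 0.2 s.
At the end, for the whole second after the job is handed in: The bolt stays drawn (more than 19 mm of its 30 mm) with its knob lying in the side notch (swung more than 0.5 rad of 1.05 from upright), the lid is open by more than 180 of its 200 mm, all at rest; no canister, tin or other loose thing has been shifted by more than 30 mm (value of joint bolt above 0.019 m and value of joint bolt_handle above 0.5 rad and value of joint lid above 0.18 m and velocity of joint lid between -0.01 and 0.01 m/s and velocity of joint bolt above -0.01 m/s); the robot touches nothing.
It fails at once if a canister, tin, box or spool is shifted by more than 30 mm or knocked over (distance of any of canister_a, canister_b, canister_c, tin_a, tin_b, gift_box, ribbon_spool from where it was at the start of the episode above 0.03 m or angle between any of canister_a, canister_b, canister_c, tin_a, tin_b, gift_box, ribbon_spool's own z axis and vertical above 0.6 rad).
It also fails if it takes over 48 s, if anything falls off the work surface, if the arm or the gripper's body presses on something with over 40 N, if the wrist force passes 120 N, or if a joint passes its speed limit or range.

## Robot

A 6-joint arm with a two-finger parallel gripper is mounted at the origin on the work surface. World frame = base frame: x ahead of the robot, y to its left, z up, the work surface at z = 0. Lengths are in m, angles in rad, forces in N, time in s.
With the tool pointing down it reaches from about 0.275 to 0.75 m from the base axis. Payload 10.2 kg.
Tool frame: the origin (TCP) lies at the very end of the fingers, on their centre line; the grasp point (between the pads) lies 19 mm behind it (r.hold_point_z is the distance from the TCP to the grasp point, in m); z points along the fingers, y is the line along which they close (so a half turn about z gives the same grasp; the last joint's range is limited). The gripper opens to 85 mm and grips with 20 to 120 N. Pads are 22 mm wide; open, the fingers measure 114 mm over their backs; the gripper's body (76 mm by 85 mm) begins 54 mm behind the grasp point. The pads swing forward as they close: fully open they stand 13 mm farther back than shut.
Start: joints at [0.926, 0.313, 1.498, -0, 1.331, -0.223], TCP at [0.215, 0.479, 0.231] pointing down, gripper open.
Joint ranges: [-2.94, 2.94], [-0.97, 2.17], [0.19, 2.56], [-1.23, 4.37], [0.02, 3.11], [-2.88, 2.88]. Speed limits (rad/s): [2.39, 2.39, 3.01, 3.14, 3.14, 3.14].

## Interface

Orientations are given as a 3x3 rotation matrix whose columns are the frame's x, y, z axes.
In Python, from rig import r gives the robot as it stands. The module is installed in compiled form; this text tells all that it offers.
- The arm moves only by the shell command python3 -m jog 'ROWS'. ROWS is JSON, one flat list of numbers, 7 for each row, row after row: the opening, from 0 (shut) to 1 (fully open), then the shift along the world's x, y, z in m, then the turn, a rotation vector about the world's x, y, z in degrees. In form: [jaw, dx, dy, dz, ax, ay, az, jaw, dx, dy, dz, ax, ay, az, ...]. A call has 1 to 12 rows; each row shifts and turns the commanded pose from where the row before left it; what a row does not reach is not made up. A row lasts 1/8 s, in which the tool goes at most 62.5 mm and 10.7 degrees, less where a joint would pass 70% of its speed; a pose out of reach is approached as far as the arm can. A call is refused whole if a number of a shift passes 0.0625 or a number of a turn 10.7, either way. A call with a gripper value outside its range is refused whole. The fingers move at their own pace and stop on an object; the grip force is fixed at half the most. Time passes only in rows, so rows that do not move let the fingers close. It gives the time, the measured TCP pose, the force, the opening and the grip force at its end, in the units of the state.
- r.read_state(): the state, without advancing time (a new reading comes with each control period).
- r.capture(name): name is "scene" or "top"; returns a dict with "img" (384x512x3 uint8, red, green, blue), "range_z" (384x512 float32, m along the optical axis (not along the pixel's ray), 0 where there is no reading), "fx", "fy", "cx", "cy" (pixels), "k1" (the pictures are not rectified: a ray, as slopes to the right and down, at radius r is drawn at 1 + k1 r^2 times it, then the intrinsics apply), "rvec" (rotation vector, rad) and "tvec" (3), from world to camera coordinates, as OpenCV has them. Camera axes: x right, y down, z forward; pixel columns grow to the right and rows downward; lengths in m; the calibration is good to about 2 mm. A picture is of the moment at which its call begins.
- r.hand_in(): hands the job in; it is judged then, once.
The state is a dict: "time": time; "joint_positions": joint angles; "dq": joint speeds; "effort": joint torques, N m; "ee_pos": TCP position; "orientation": TCP orientation; "contact_force": force on the tool from outside, world axes, zero at the start; "torque": the same for the moment, N m; "finger_gap": finger opening in m; "grip_force": force on a finger pad.
Only numpy, scipy, OpenCV 4.12 (cv2) and the standard library are available. Lean on these libraries where they do the work, as an engineer would, in place of code of your own. Each camera call takes 0.05 s, during which the arm holds its last target. There are 200 camera calls.

## Working session

There is one attempt and no reset: what is moved stays moved. The work goes in short steps, Python scripts to look and compute and a shell command to move; the robot and the scene stay as the last step left them, time stands still between calls to the robot, and variables do not carry over. Pictures are saved under pics/ and viewed, at most 10 in all, crops included, and the job is handed in when it is done.

```bash
mkdir -p pics; cat > h.py <<'E'
import numpy as np, cv2
from rig import r
def cap(n,f=None):
    c=r.capture(n); np.savez('/tmp/'+n+'.npz',**c)
    if f: cv2.imwrite('pics/'+f,cv2.cvtColor(c['img'],cv2.COLOR_RGB2BGR))
    return c
def ld(n): return dict(np.load('/tmp/'+n+'.npz'))
def rays(c,uv):
    p=(np.asarray(uv,float).reshape(-1,2)-[c['cx'],c['cy']])/[c['fx'],c['fy']]
    q=p.copy()
    for _ in range(20): q=p/(1+c['k1']*(q**2).sum(1,keepdims=True))
    return np.c_[q,np.ones(len(q))]
def world(c,pc):
    R=cv2.Rodrigues(np.asarray(c['rvec'],float))[0]
    return (pc-np.asarray(c['tvec']).ravel())@R
def pt(c,uv):  # by depth
    uv=np.asarray(uv).reshape(-1,2); z=c['range_z'][uv[:,1].astype(int),uv[:,0].astype(int)]
    return world(c,rays(c,uv)*z[:,None])
def atz(c,uv,h): # by plane height
    o=world(c,np.zeros((1,3))); d=world(c,rays(c,uv))-o
    return o+d*((h-o[:,2:])/d[:,2:])
def cloud(c):
    v,u=np.mgrid[:384,:512]; return pt(c,np.c_[u.ravel(),v.ravel()]).reshape(384,512,3)
E
python3 - <<'E'
from h import *
a=cap('scene');b=cap('top')
for n,c in(('scene',a),('top',b)):
    cv2.imwrite(f'pics/{n}0.png',cv2.resize(cv2.cvtColor(c['img'],cv2.COLOR_RGB2BGR),(800,600)))
print(r.read_state())
E
```

```text
{'time': 0.1, 'joint_positions': array([ 9.25606598e-01,  3.13412568e-01,  1.49833154e+00, -6.68530726e-06,
        1.33099396e+00, -2.23393992e-01]), 'dq': array([-2.15218161e-04, -1.93220623e-03, -1.45932934e-03, -7.41701125e-05,
       -1.77925741e-03, -1.04168799e-03]), 'effort': array([ 2.07012927e-03, -4.12893605e+01, -2.60140371e+01, -1.58265489e-04,
        2.99621192e-03,  1.77386664e-05]), 'ee_pos': array([0.21481069, 0.47880434, 0.23079396]), 'orientation': array([[-9.12355805e-01,  4.09397627e-01, -6.83603130e-04],
       [ 4.09398123e-01,  9.12355376e-01, -9.19070570e-04],
       [ 2.47423680e-04, -1.11838521e-03, -9.99999344e-01]]), 'contact_force': array([-0.03344522, -0.73309843,  0.1310201 ]), 'torque': array([-0.06162106, -0.00188474,  0.0176551 ]), 'grip_force': 0.0, 'finger_gap': 0.08556818343539284}
```

View pics/scene0.png

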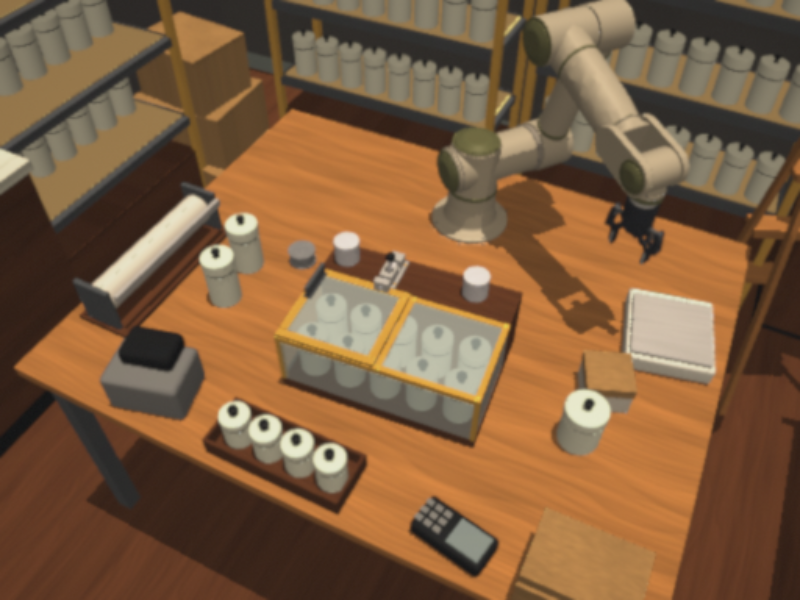

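View pics/top0.png

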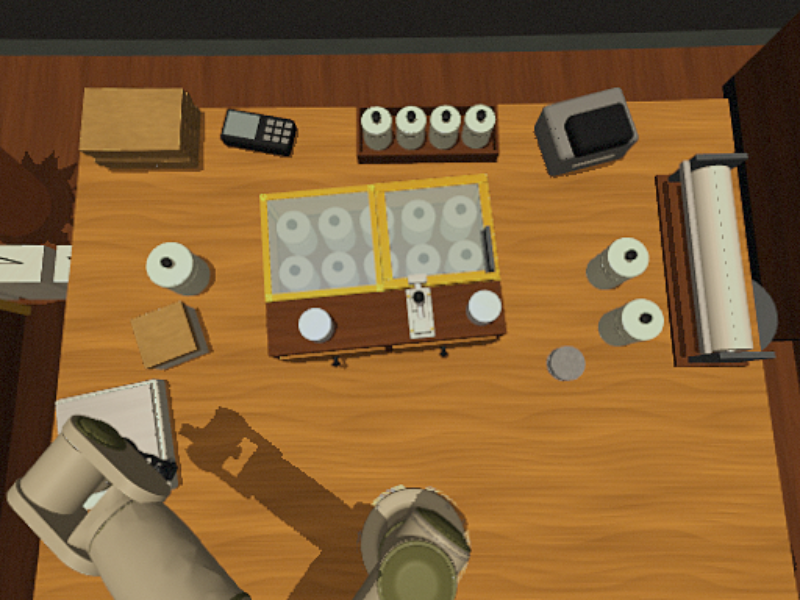

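The top view has the chest upright in the image: knob near (419,297), lid pull at (489,249), tins at (316,324) and (484,307). I'll enlarge the area around the bolt.

```bash
python3 - <<'E'
from h import *
c=ld('top')
im=cv2.cvtColor(c['img'],cv2.COLOR_RGB2BGR)[110:240,160:335]
cv2.imwrite('pics/crop1.png',cv2.resize(im,(788,585),interpolation=cv2.INTER_CUBIC))
P=cloud(c)
def S(x):return np.round(x,4)
# ledge outline: points at z~.18
m=(abs(P[...,2]-.18)<.006)&(P[...,0]>.2)&(P[...,0]<.6)&(abs(P[...,1])<.35)
m=cv2.morphologyEx(m.astype(np.uint8),cv2.MORPH_OPEN,np.ones((3,3)))
print(cv2.minAreaRect(P[m>0][:,:2].astype(np.float32)))
for n,uv in dict(knob=(268,190),pull=(313,159),tinL=(202,207),tinR=(310,196),tl=(168,125),tr=(312,113),ledgeBL=(172,228),ledgeBR=(324,213)).items(): print(n,S(pt(c,uv)))
for lo,hi in((.235,.275),(.2,.232)):
  k=(P[...,2]>lo)&(P[...,2]<hi)&(abs(P[...,1])<.35)&(P[...,0]>.3)&(P[...,0]<.7)
  n,l,st,ce=cv2.connectedComponentsWithStats(k.astype(np.uint8))
  for i in range(1,n):
    if st[i,4]>5: q=P[l==i]; print(lo,st[i],S(q.mean(0)),S(q.min(0)),S(q.max(0)))
E
```

```text
((0.5123106837272644, 0.055321887135505676), (0.20913207530975342, 0.47920164465904236), 4.227322578430176)
knob [[ 0.491  -0.0152  0.263 ]]
pull [[ 0.5942 -0.1581  0.2226]]
tinL [[0.4462 0.1813 0.2429]]
tinR [[ 0.4752 -0.1413  0.2401]]
tl [[0.729  0.3062 0.1771]]
tr [[ 0.8367 -0.1989 -0.001 ]]
ledgeBL [[0.3911 0.2845 0.1731]]
ledgeBR [[ 0.4515 -0.2257  0.0009]]
0.235 [264 185   8   8  49] [ 0.4947 -0.0129  0.2626] [ 0.4853 -0.0246  0.2537] [ 0.5069 -0.0034  0.2698]
0.235 [299 185  21  21 327] [ 0.4779 -0.1395  0.2405] [ 0.4481 -0.1689  0.2353] [ 0.5091 -0.1089  0.2456]
0.235 [191 197  21  21 349] [0.4464 0.1854 0.2406] [0.4165 0.1552 0.2352] [0.4771 0.2148 0.2461]
0.2 [309 144   8  29 127] [ 0.5977 -0.1564  0.2195] [ 0.5543 -0.1658  0.2001] [ 0.6425 -0.1493  0.2278]
0.2 [261 175  15  38 310] [ 0.4881 -0.0172  0.2113] [ 0.4323 -0.037   0.2005] [0.5481 0.0042 0.2199]
0.2 [299 196  12  11  25] [ 0.4588 -0.1224  0.2149] [ 0.449  -0.1444  0.2036] [ 0.4772 -0.1096  0.231 ]
0.2 [202 206  11  13  24] [0.4295 0.1656 0.2133] [0.4148 0.1559 0.2005] [0.4547 0.1826 0.2308]
```

View pics/crop1.png

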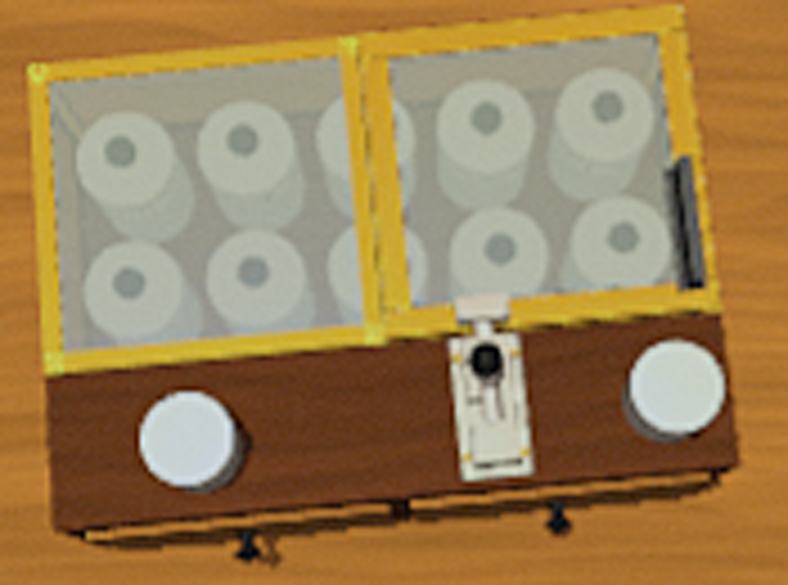

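The crop shows the knob upright at about (486,358) and the slot running toward the robot. The chest yaw is about +4.2°. I'll close the fingers along the chest's x, so the stem can swing between the pads. First, move above the knob.

```bash
python3 -m jog '[0.7,0.01,-0.02,0.03,0,0,-5, 0.7,0.02,-0.035,0.03,0,0,-5, 0.7,0.025,-0.045,0.03,0,0,-5.2, 0.7,0.025,-0.045,0.01,0,0,-5.2, 0.7,0.025,-0.045,0,0,0,-5.2, 0.7,0.025,-0.045,0,0,0,-5.2, 0.7,0.025,-0.045,0,0,0,-5.2, 0.7,0.025,-0.045,0,0,0,-5.2, 0.7,0.025,-0.045,0,0,0,-5.2, 0.7,0.025,-0.045,0,0,0,-5.2, 0.7,0.025,-0.045,0,0,0,-5.2, 0.7,0.026,-0.032,0,0,0,-5]'
python3 -m jog '[0.7,0,0,0,0,0,0]'; python3 -c "
from rig import r
s=r.read_state();print(s['ee_pos'],s['orientation'],s['joint_positions'])"
```

```text
time: 1.6
ee_pos: [0.4965, -0.0149, 0.331]
orientation: [[-0.066, 0.998, -0.001], [0.998, 0.066, 0.0], [0.0, -0.001, -1.0]]
contact_force: [0.3, 0.8, 0.1]
finger_gap: 0.0598
grip_force: 0.0
time: 1.72
ee_pos: [0.4967, -0.0149, 0.3301]
orientation: [[-0.067, 0.998, -0.002], [0.998, 0.067, 0.0], [0.001, -0.002, -1.0]]
contact_force: [0.8, -0.5, 0.1]
finger_gap: 0.0598
grip_force: 0.0
[ 0.49671346 -0.01493489  0.33011741] [[-6.67383917e-02  9.97768435e-01 -2.03411263e-03]
 [ 9.97770368e-01  6.67393249e-02  3.94321198e-04]
 [ 5.29196548e-04 -2.00326094e-03 -9.99997853e-01]] [-2.66200705e-01  1.99389988e-01  1.38925301e+00 -1.54696787e-04
  1.55501585e+00 -3.32986677e-01]
```

```bash
python3 -m jog '[0.7,0,0.001,-0.03,0,0,0.4, 0.7,-0.001,0,-0.03,0,0,0, 0.7,0,0,-0.02,0,0,0, 0.7,0,0,-0.009,0,0,0, 0.7,0,0,0,0,0,0, 0,0,0,0,0,0,0, 0,0,0,0,0,0,0, 0,0,0,0,0,0,0, 0,0,0,0,0,0,0]'; python3 - <<'E'
from h import *
c=cap('scene'); im=cv2.cvtColor(c['img'],cv2.COLOR_RGB2BGR)[130:230,190:320]
cv2.imwrite('pics/g1.png',cv2.resize(im,(780,600),interpolation=cv2.INTER_CUBIC))
E
```

```text
time: 2.85
ee_pos: [0.4946, -0.0121, 0.2433]
orientation: [[-0.077, 0.997, -0.0], [0.997, 0.077, -0.001], [-0.0, -0.0, -1.0]]
contact_force: [-5.3, -0.0, 6.6]
finger_gap: 0.0206
grip_force: 58.4
```

View pics/g1.png

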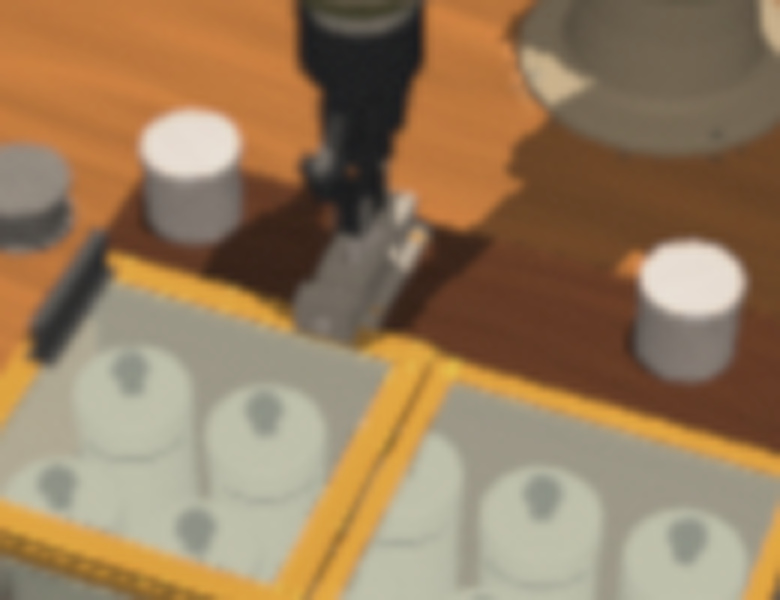

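The picture shows the fingers closed fore and aft on the knob. The gap of 20.6 mm and the upward force mean they hold it a bit off-centre, so I'll re-grip lower, near the pad centre.

```bash
python3 -m jog '[0.6,0,0,0,0,0,0, 0.6,0,0,0,0,0,0, 0.6,0,0,-0.006,0,0,0, 0.6,0,0,0,0,0,0, 0,0,0,0,0,0,0, 0,0,0,0,0,0,0, 0,0,0,0,0,0,0]'
```

```text
time: 3.78
ee_pos: [0.4946, -0.012, 0.2366]
orientation: [[-0.077, 0.997, -0.001], [0.997, 0.077, -0.0], [-0.0, -0.001, -1.0]]
contact_force: [-6.2, -0.1, 5.2]
finger_gap: 0.0207
grip_force: 58.4
```

```bash
python3 -m jog '[0,-0.007,-0.0005,0,0,0,0, 0,-0.007,-0.0005,0,0,0,0, 0,-0.007,-0.0005,0,0,0,0, 0,-0.007,-0.0005,0,0,0,0, 0,0,0,0,0,0,0]'
```

```text
time: 4.4
ee_pos: [0.4678, -0.0141, 0.2367]
orientation: [[-0.077, 0.997, 0.005], [0.997, 0.077, -0.0], [-0.001, 0.005, -1.0]]
contact_force: [8.5, 0.3, -0.9]
finger_gap: 0.0209
grip_force: 58.8
```

```bash
python3 -m jog '[0,-0.0006,0.0084,-0.0006,0,0,0, 0,-0.0006,0.0081,-0.0019,0,0,0, 0,-0.0006,0.0079,-0.0031,0,0,0, 0,0,0,0,0,0,0]'
```

```text
time: 4.9
ee_pos: [0.4645, 0.0108, 0.2302]
orientation: [[-0.078, 0.997, -0.001], [0.997, 0.078, 0.0], [0.0, -0.001, -1.0]]
contact_force: [0.2, -1.1, -0.3]
finger_gap: -0.0001
grip_force: 0.0
```

The gap is 0, so the knob slipped out. I need to look.

```bash
python3 -m jog '[0,0,0,0.05,0,0,0, 0,0,0,0.05,0,0,0, 0.6,-0.03,0.06,0,0,0,0, 0.6,-0.03,0.06,0,0,0,0, 0.6,-0.0,0.06,0,0,0,0]'; python3 - <<'E'
from h import *
c=cap('top'); im=cv2.cvtColor(c['img'],cv2.COLOR_RGB2BGR)
cv2.imwrite('pics/g2.png',cv2.resize(im[150:230,210:317],(800,600),interpolation=cv2.INTER_CUBIC))
P=cloud(c)
for lo,hi in((.22,.285),):
  k=(P[...,2]>lo)&(P[...,2]<hi)&(abs(P[...,1]+.01)<.06)&(P[...,0]>.4)&(P[...,0]<.56)
  n,l,st,ce=cv2.connectedComponentsWithStats(k.astype(np.uint8))
  for i in range(1,n):
    if st[i,4]>5: q=P[l==i]; print(st[i],q.mean(0),q.min(0),q.max(0))
E
```

```text
time: 5.52
ee_pos: [0.4078, 0.1833, 0.3312]
orientation: [[-0.076, 0.997, 0.001], [0.997, 0.076, -0.0], [-0.0, 0.001, -1.0]]
contact_force: [2.0, -1.0, 0.0]
finger_gap: 0.051
grip_force: 0.0
[265 185   8   8  50] [ 0.49515115 -0.01676865  0.26273024] [ 0.48485075 -0.02733163  0.25321297] [ 0.50677015 -0.00651391  0.26782119]
```

View pics/g2.png

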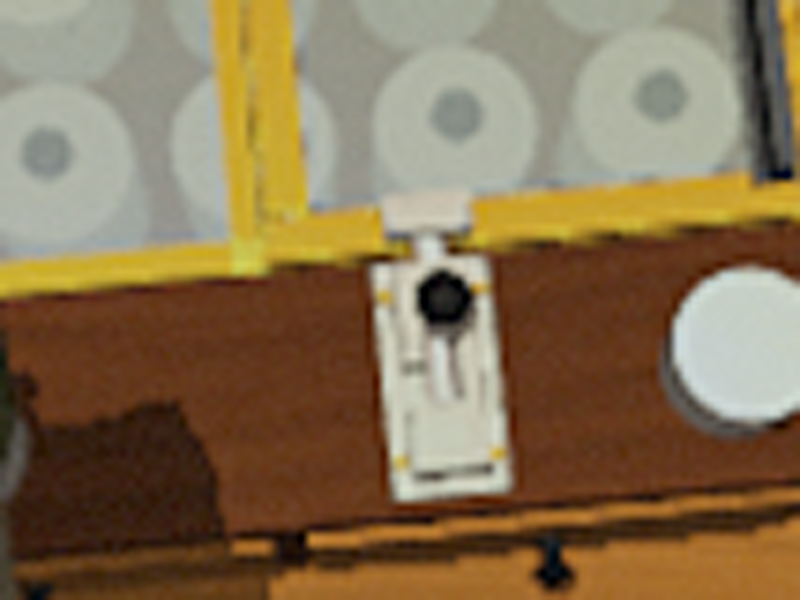

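The knob is shot again at (444,300), world (0.4955, -0.0165), and nothing else has moved. I'll now grip across y, which positively pushes the ball sideways, and tilt the tool along with the swing.

```bash
python3 -m jog '[0.6,0.0097,-0.0222,0,0,0,-10, 0.6,0.0097,-0.0222,0,0,0,-10, 0.6,0.0097,-0.0222,0,0,0,-10, 0.6,0.0097,-0.0222,0,0,0,-10, 0.6,0.0097,-0.0222,0,0,0,-10, 0.6,0.0097,-0.0222,0,0,0,-10, 0.6,0.0097,-0.0222,0,0,0,-10, 0.6,0.0097,-0.0222,0,0,0,-10, 0.6,0.0097,-0.0222,0,0,0,-10, 0.6,0,0,-0.02,0,0,0, 0.6,0,0,0,0,0,0]'
```

```text
time: 6.95
ee_pos: [0.4959, -0.0179, 0.3094]
orientation: [[0.997, 0.077, -0.003], [0.077, -0.997, 0.001], [-0.003, -0.001, -1.0]]
contact_force: [-0.4, -0.1, 0.3]
finger_gap: 0.0515
grip_force: 0.0
```

```bash
python3 -m jog '[0.6,0,0.002,-0.025,0,0,0, 0.6,0,0,-0.025,0,0,0, 0.6,0,0,-0.02,0,0,0, 0.6,0,0,0,0,0,0, 0,0,0,0,0,0,0, 0,0,0,0,0,0,0, 0,0,0,0,0,0,0]'
```

```text
time: 7.82
ee_pos: [0.497, -0.0157, 0.2422]
orientation: [[0.997, 0.077, 0.002], [0.077, -0.997, -0.001], [0.002, 0.001, -1.0]]
contact_force: [-1.0, 0.2, 6.7]
finger_gap: 0.0206
grip_force: 58.4
```

```bash
python3 -m jog '[0,-0.007,-0.0005,0,0,0,0, 0,-0.007,-0.0005,0,0,0,0, 0,-0.007,-0.0005,0,0,0,0, 0,-0.007,-0.0005,0,0,0,0, 0,0,0,0,0,0,0]'
```

```text
time: 8.45
ee_pos: [0.47, -0.0179, 0.2422]
orientation: [[0.997, 0.077, 0.006], [0.077, -0.997, -0.001], [0.006, 0.001, -1.0]]
contact_force: [8.4, 0.2, 4.0]
finger_gap: 0.0206
grip_force: 58.6
```

```bash
python3 -m jog '[0,-0.0005,0.0067,-0.0005,-9,-0.7,0, 0,-0.0005,0.0066,-0.0016,-9,-0.7,0, 0,0,0,0,0,0,0]'
```

```text
time: 8.82
ee_pos: [0.4689, -0.0033, 0.2394]
orientation: [[0.997, 0.076, 0.03], [0.082, -0.946, -0.312], [0.004, 0.314, -0.95]]
contact_force: [8.4, -1.3, -0.1]
finger_gap: 0.0204
grip_force: 60.9
```

The forces are small at 18°, past the slot limit, so the stem is entering the notch. Continuing.

```bash
python3 -m jog '[0,-0.0005,0.0062,-0.0026,-9,-0.7,0, 0,-0.0005,0.0058,-0.0035,-9,-0.7,0, 0,0,0,0,0,0,0]' && python3 -m jog '[0,-0.0004,0.0051,-0.0044,-9,-0.7,0, 0,-0.0003,0.0035,-0.0039,-7,-0.5,0, 0,0,0,0,0,0,0]'
```

```text
time: 9.2
ee_pos: [0.4677, 0.0086, 0.2326]
orientation: [[0.997, 0.065, 0.05], [0.082, -0.803, -0.59], [0.002, 0.592, -0.806]]
contact_force: [8.9, -3.5, -1.7]
finger_gap: 0.0203
grip_force: 61.2
time: 9.57
ee_pos: [0.467, 0.0169, 0.2238]
orientation: [[0.997, 0.05, 0.064], [0.081, -0.609, -0.789], [-0.0, 0.791, -0.611]]
contact_force: [9.1, -5.1, -3.3]
finger_gap: 0.0207
grip_force: 61.3
```

```bash
python3 -m jog '[0,0.004,0.0003,0,0,0,0, 0,0,0,0,0,0,0, 0.42,0,0,0,0,0,0, 0.42,0,0,0,0,0,0, 0.42,0,0,0,0,0,0, 0.42,-0.0015,0.016,0.012,0,0,0, 0.42,-0.003,0.032,0.025,0,0,0, 0.42,-0.004,0.04,0.031,0,0,0, 0.42,-0.004,0.03,0.04,9,0.7,0, 0.42,0,0,0.03,9,0.7,0]'; python3 - <<'E'
from h import *
c=cap('top'); im=cv2.cvtColor(c['img'],cv2.COLOR_RGB2BGR)
cv2.imwrite('pics/g3.png',cv2.resize(im[150:230,210:317],(800,600),interpolation=cv2.INTER_CUBIC))
E
```

```text
time: 10.82
ee_pos: [0.4572, 0.1367, 0.3638]
orientation: [[0.997, 0.068, 0.046], [0.082, -0.828, -0.554], [0.001, 0.556, -0.831]]
contact_force: [-0.1, -0.1, -0.0]
finger_gap: 0.0356
grip_force: 0.0
```

View pics/g3.png

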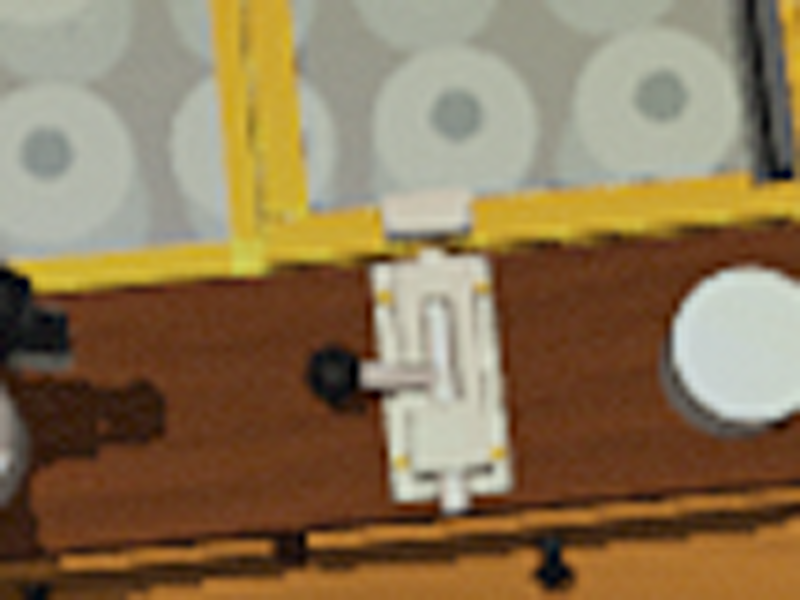

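The bolt is parked: the knob is lying over at (335,375) and the pin is clear of the keeper. Next is the lid pull: shut the fingers, untilt, and go to the far -y side of the bar.

```bash
python3 -m jog '[0,0.018,-0.043,0,8.4,0.65,0, 0,0.018,-0.043,0,8.4,0.65,0, 0,0.018,-0.043,0,8.4,0.65,0, 0,0.018,-0.043,0,8.4,0.65,0, 0,0.018,-0.043,0,0,0,0, 0,0.018,-0.043,0,0,0,0, 0,0.018,-0.043,0,0,0,0, 0,0.018,-0.043,0,0,0,0, 0,0,0,0,0,0,0]'; python3 - <<'E'
from h import *
c=cap('top');P=cloud(c)
k=(P[...,2]>.2)&(P[...,2]<.23)&(P[...,1]<-.13)&(P[...,1]>-.185)&(P[...,0]>.52)&(P[...,0]<.68)
q=P[k];print(len(q));print(q.min(0),q.max(0),q.mean(0)) if len(q) else 0
E
```

```text
time: 12.0
ee_pos: [0.6015, -0.2123, 0.3599]
orientation: [[0.997, 0.074, -0.003], [0.074, -0.997, -0.006], [-0.003, 0.006, -1.0]]
contact_force: [-0.1, -0.2, -0.0]
finger_gap: -0.0001
grip_force: 0.0
31
[ 0.60721165 -0.1591966   0.20016111] [ 0.64295667 -0.14967646  0.22904537] [ 0.62500304 -0.15265127  0.21670733]
```

```bash
python3 -m jog '[0,0,0,-0.04,0,0,0, 0,0,0,-0.05,0,0,0, 0,0,0,-0.04,0,0,0, 0,0,0,-0.023,0,0,0, 0,0,0,0,0,0,0, 0,0,0.012,0,0,0,0, 0,0,0.012,0,0,0,0, 0,0,0.01,0,0,0,0, 0,-0.001,0.01,0,0,0,0, 0,0,0,0,0,0,0]'
```

```text
time: 13.3
ee_pos: [0.6004, -0.1644, 0.2094]
orientation: [[0.997, 0.079, 0.0], [0.079, -0.997, -0.006], [-0.0, 0.006, -1.0]]
contact_force: [-0.4, 0.1, -0.4]
finger_gap: 0.0002
grip_force: 0.0
```

```bash
python3 -m jog '[0,-0.0008,0.01,0,0,0,0, 0,-0.0012,0.016,0,0,0,0, 0,-0.0012,0.016,0,0,0,0, 0,-0.0012,0.016,0,0,0,0, 0,-0.0012,0.016,0,0,0,0, 0,-0.0012,0.016,0,0,0,0, 0,-0.0012,0.016,0,0,0,0, 0,-0.0012,0.016,0,0,0,0, 0,-0.0012,0.016,0,0,0,0, 0,-0.0012,0.016,0,0,0,0, 0,-0.0005,0.008,0,0,0,0]' && python3 -m jog '[0,-0.0005,0.006,0,0,0,0, 0,-0.0005,0.006,0,0,0,0]'; python3 - <<'E'
from h import *
c=cap('top');print(r.read_state()['contact_force']); im=cv2.cvtColor(c['img'],cv2.COLOR_RGB2BGR)
cv2.imwrite('pics/g4.png',cv2.resize(im[95:245,155:355],(800,600),interpolation=cv2.INTER_CUBIC))
E
```

```text
time: 14.68
ee_pos: [0.5878, -0.002, 0.2091]
orientation: [[0.997, 0.079, -0.001], [0.079, -0.997, -0.007], [-0.001, 0.007, -1.0]]
contact_force: [-2.9, -2.9, 0.8]
finger_gap: 0.0
grip_force: 1.8
time: 14.92
ee_pos: [0.5871, 0.0087, 0.2091]
orientation: [[0.997, 0.078, -0.0], [0.078, -0.997, -0.007], [-0.001, 0.007, -1.0]]
contact_force: [-2.8, -3.4, 0.8]
finger_gap: 0.0001
grip_force: 1.7
[ 1.22804861  0.86350985 -0.832768  ]
```

View pics/g4.png

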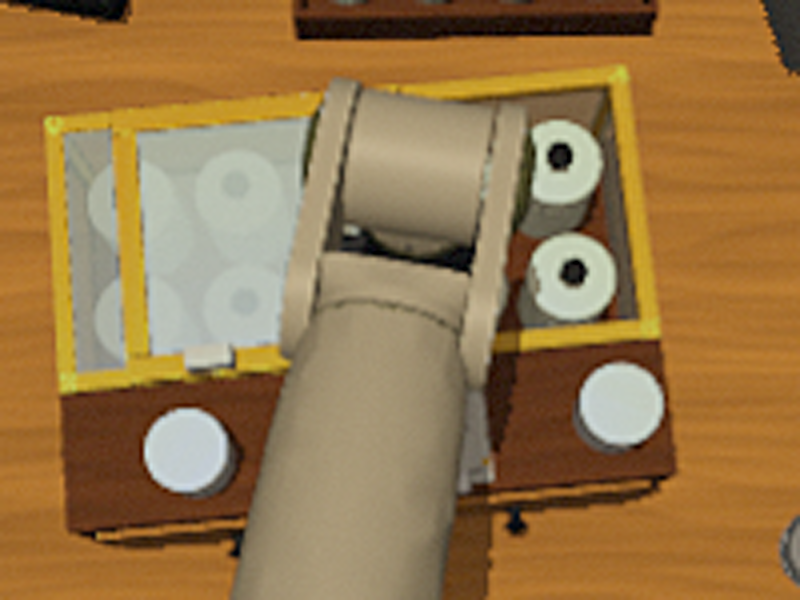

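The lid is well open: the keeper is now at (208,357). Pushing slowly on to the stop.

```bash
python3 -m jog '[0,-0.0005,0.006,0,0,0,0, 0,-0.0004,0.005,0,0,0,0, 0,-0.0003,0.004,0,0,0,0, 0,0,0,0,0,0,0]' && python3 -m jog '[0,-0.0002,0.003,0,0,0,0, 0,0,0.003,0,0,0,0, 0,0,0,0,0,0,0]'
```

```text
time: 15.48
ee_pos: [0.5863, 0.022, 0.2092]
orientation: [[0.997, 0.077, 0.001], [0.077, -0.997, -0.01], [-0.0, 0.01, -1.0]]
contact_force: [0.1, -11.8, -1.4]
finger_gap: 0.0002
grip_force: 5.7
time: 15.85
ee_pos: [0.5862, 0.0227, 0.2094]
orientation: [[0.997, 0.075, 0.0], [0.075, -0.997, -0.02], [-0.001, 0.02, -1.0]]
contact_force: [-2.1, -37.8, -1.8]
finger_gap: 0.0
grip_force: 18.3
```

The lid is at its stop. Back off, lift, move aside and check.

```bash
python3 -m jog '[0,0,-0.01,0,0,0,0, 0,0.001,-0.02,0,0,0,0, 0,0,0,0.04,0,0,0, 0,0,0,0.05,0,0,0, 0,0,0,0.05,0,0,0, 0,-0.02,-0.05,0,0,0,0, 0,-0.02,-0.06,0,0,0,0, 0,-0.03,-0.06,0,0,0,0, 0,-0.03,-0.06,0,0,0,0, 0,-0.03,-0.06,0,0,0,0, 0,0,0,0,0,0,0, 0,0,0,0,0,0,0]'; python3 - <<'E'
from h import *
c=cap('top'); im=cv2.cvtColor(c['img'],cv2.COLOR_RGB2BGR)
cv2.imwrite('pics/g5.png',cv2.resize(im[95:245,155:355],(800,600),interpolation=cv2.INTER_CUBIC))
P=cloud(c);k=(P[...,2]>.2)&(P[...,2]<.23)&(P[...,1]>-.02)&(P[...,1]<.1)&(P[...,0]>.55)&(P[...,0]<.64)
q=P[k];print(len(q));print(q.mean(0)) if len(q) else 0
E
```

```text
time: 17.35
ee_pos: [0.4634, -0.2773, 0.3493]
orientation: [[0.997, 0.078, 0.001], [0.078, -0.997, -0.006], [0.0, 0.006, -1.0]]
contact_force: [0.4, 0.2, 0.5]
finger_gap: -0.0
grip_force: 0.0
78
[0.58850139 0.04155738 0.22338124]
```

View pics/g5.png

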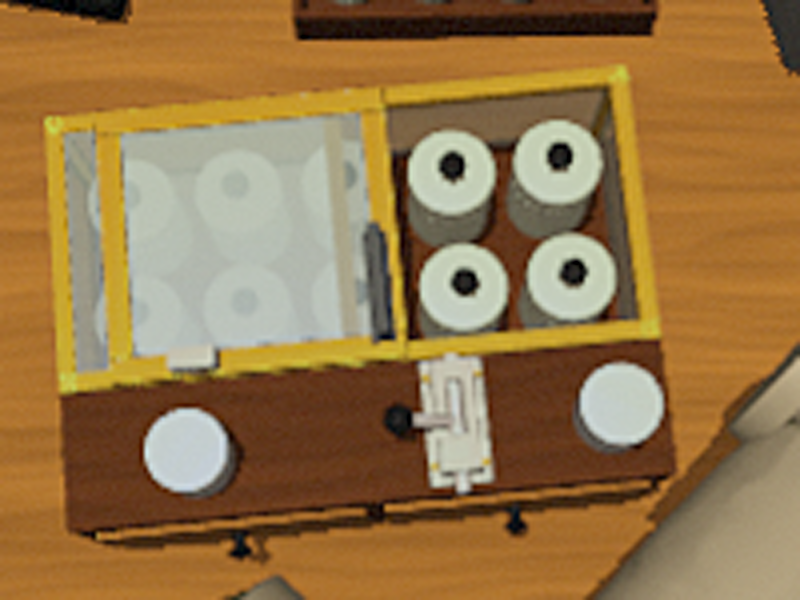

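The pull has moved from y -0.157 to 0.042, so the lid is about 199 mm open. The knob is still parked at (398,418), and the tins are where they were.

```bash
python3 -c "
from rig import r
print(r.hand_in())"
```

```text
the job is handed in; nothing more can be done
None
```

The job is handed in: the bolt is parked in its side notch, the lid is open about 199 mm of 200, nothing on the chest looked shifted in the last picture, and the hand-in gave no verdict.

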